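# Set the soap cutter's stop to 5 and load the block

## Task

The next slices must be as thick as those already cut, so roll the soap cutter's numbered thumbwheel until the 5 sits in its window. Then stand the lilac soap block on the cutter's bed and push it between the converging guides until its front face rests flat against the metal stop, ready for the knife. Leave the wheel on 5 and do not disturb the cut slices, goggles, pigment jar or scent bottle.

Things in the scene. Friction and masses are not known exactly. Their poses are not given: they have to be found in the camera images.
- cutter: Soap cutter fixed to the table: wooden base 170 x 366 mm with a white bed, two wooden guides, a metal stop and a thumbwheel. Origin on the table top under the cut line (narrow gap across the bed). Its y axis is the feed direction, towards the wheel end; x points across it, away from the operator; z up. Offsets in the other entries are in this frame.
- infeed (a point): Middle of the open infeed bed, on its top face, 18 mm above the table, at x = 0, y = -155 mm of the cutter. The bed is flat, 146 mm wide, and open (no guides) from y = -210 to -105 mm.
- guide_mouth (a point): Middle of the guides' wide mouth, on the bed's top, at x = 0, y = -105 mm. Two guides (12 mm thick, standing 35 mm above the bed) converge from 120 mm apart here to 70 mm at y = -38 mm, then run parallel, 70 mm apart, to the cut line y = 0. Beyond it, walls 74 mm apart and as high flank the stop.
- stop_face (a point): Centre of the metal stop's flat face, which looks to -y, at half the height of the soap when that stands on the bed (46 mm above the table). The plate is 62 mm wide, from 22 to 70 mm above the table. The wheel drives it along y: the face stands at y = 5 mm times the number set (25 mm at 5). It yields about 1 mm to a push of 10 N.
- wheel_center (a point): Centre of the thumbwheel's black ribbed rim, on its axis, 62 mm above the table, at x = 0, y = 128 mm. The axis lies along y. The rim is 36 mm wide along y, 40 mm in radius in its hollows; eight round ribs, 10 mm thick, 45 degrees apart, stand out to 50 mm radius. At each click a hollow is at the top, a rib 22.5 degrees to either side. All is clear above the rim and past its +y end.
- window (a point): Middle of the number window, 95 mm above the table, over the white eight-sided drum that turns with the rim on its -y side. The drum bears black numbers 1 to 8, 19 mm tall, upright for the operator at -x; the one set lies uppermost, between two dark bars (tops 36 mm above the wheel's axis, lower than the ribs).
- thumbwheel (a joint): Turn of the thumbwheel, rad: 0 at number 1 and 0.785 (45 degrees) more per higher number, 3.14 at 5. It grows when the top of the rim moves along the cutter's +x, away from the operator. A sprung detent clicks at each number: 3 to 6 N at the ribs turn it; released, it settles into the nearest click. It ends just past 1 and 8. It starts on 1, 2 or 3.
- soap_center (a point): Centre of the lilac soap block: 71 mm along its own x (the feed length), 67 mm across (its y), 57 mm high (z up), 0.18 to 0.37 kg; this point is 28.5 mm above its underside. It starts upright on the table by the cutter's infeed end, its 71 mm length within 45 degrees of the feed direction; turned a quarter it does not fit the guides.
- soap_block: The same lilac soap block; origin at the centre of its underside.
- slice_a: Bystander: cut slice of lilac soap standing upright, 25 x 67 x 57 mm, left of the cutter; origin at the centre of its underside.
- slice_b: Bystander: second such slice beside it.
- goggles: Bystander: blue safety goggles, 54 x 137 x 50 mm, near the table's front edge; origin at the centre of the underside.
- jar: Bystander: small white pigment jar, 68 mm across and 56 mm tall, behind the soap block; origin at the centre of the underside.
- bottle: Bystander: amber scent bottle, 61 mm across and 104 mm tall, behind the cutter; origin at the centre of the underside.
Not all that is in view belongs to the job. Leave any red look-alike of the soap_block alone.

How it is judged:
By the outcome, as a careful person would: the job done as asked, in the order asked, and still so for the second after the job is handed in, with the robot touching nothing.
It also fails if it takes over 72 s, if anything falls off the work surface, if the arm or the gripper's body presses on something with over 40 N, if the wrist force passes 120 N, or if a joint passes its speed limit or range.

## Robot

A 6-joint arm with a two-finger parallel gripper is mounted at the origin on a cart in front of the work surface, level with it; the furniture and walls round the work are solid. World frame = base frame: x ahead of the robot, y to its left, z up, the work surface at z = 0. Lengths are in mm, angles in rad, forces in N, time in s.
With the tool pointing down it reaches from about 300 to 775 mm from the base axis. Payload 14.6 kg.
Tool frame: the origin (TCP) lies between the finger pads; the fingertips stand 19 mm ahead of it and the grasp point (between the pads) is the TCP; z points along the fingers, y is the line along which they close (so a half turn about z gives the same grasp; the last joint's range is limited). The gripper opens to 94 mm and grips with 3 to 60 N. Pads are 16 mm wide; open, the fingers measure 119 mm over their backs; the gripper's body (75 mm by 177 mm) begins 78 mm behind the grasp point.
Start: joints at [-1.356, 0.3, 1.521, -0, 1.321, -0.067], TCP at [152.94, -528.298, 224.446] pointing down, gripper open.
Joint ranges: [-3.03, 3.03], [-0.79, 2.21], [0.23, 2.52], [-1.04, 4.18], [0, 3.07], [-2.55, 2.55]. Speed limits (rad/s): [2.22, 2.22, 2.57, 3.14, 3.14, 3.14].

## Interface

Orientations are given as [roll, pitch, yaw] about the fixed x, y, z axes, in that order (R = Rz(yaw) Ry(pitch) Rx(roll)).
In Python, from cell import monitor, imaging, job, find_in, trace gives the robot as it stands. The module is installed in compiled form; this text tells all that it offers.
- The arm moves only by the tool arm_command, never from a script. Its argument "steps" is a list of rows, each a list of 5 numbers: the opening, from 0 (shut) to 1 (fully open), then the shift along the tool's x, y, z in mm, then the turn about the tool's z in degrees. In form: [[gripper, dx, dy, dz, turn], ...]. A call has 1 to 20 rows; each row is the pose to reach, as a shift and turn from the pose commanded when the call began, along the tool's axes at that moment; what a row does not reach only later rows make up. A row lasts 1/8 s, in which the tool goes at most 62.5 mm and 10.7 degrees, less where a joint would pass 70% of its speed; a pose out of reach is approached as far as the arm can. A call with a gripper value outside its range is refused whole. The fingers move at their own pace and stop on an object; "force" is the grip in N (left out, the last holds). Time passes only in rows, so rows that repeat a pose let the fingers close. It gives the time, the measured TCP pose, the force, the opening and the grip force at its end, in the units of the state.
- monitor.read_state(): the state, without advancing time (a new reading comes with each control period).
- imaging.camera(name): name is "side" or "top"; returns a dict with "img" (420x560x3 uint8, red, green, blue), "mtx" (3x3 intrinsics, pixels), "view" (4x4, takes a point from world to camera coordinates). Camera axes: x right, y down, z forward; pixel columns grow to the right and rows downward; lengths in mm; the calibration is good to about 2 mm. A picture is of the moment at which its call begins. There is no depth.
- job.sign_off(): hands the job in; it is judged then, once.
Trained networks look in a picture, given as the dict that the camera call returned (one of the last four; its "shot" number tells which), for a name from the list of things; names that differ only in an ending like _2 or _b are one class to them, and where a whole thing is asked for, a point or a joint stands for the part that bears it (a point fixed in the world has none). Each returns a list of dicts, best first, with "p" (0 to 1); they miss things now and then, are a little off and sometimes report something else, mostly with a low value. They report only what shows in the picture. A call takes as long as a camera call. They do not tell look-alikes from the thing itself.
- find_in(picture, target): "rect" ([centre column, centre row, width, height] in pixels, round what is visible of it).
- trace(picture, target): "region" (420x560 bool, what is visible of it) and "rect" ([centre column, centre row, width, height] in pixels, round what is visible of it).
The state is a dict: "clock": time; "joints": joint angles; "qd": joint speeds; "effort": joint torques, N m; "eef_pos": TCP position; "eef_rot": TCP orientation; "wrist_force": force on the tool from outside, world axes, zero at the start; "moment": the same for the moment, N m; "finger_gap": finger opening in mm; "finger_force": force on a finger pad.
Only numpy, scipy, OpenCV 4.12 (cv2) and the standard library are available. Lean on these libraries where they do the work, as an engineer would, in place of code of your own. Each camera call takes 0.05 s, during which the arm holds its last target. There are 200 camera calls.

## Working session

There is one attempt and no reset: what is moved stays moved. The work goes in short steps, Python scripts to look and compute and a tool call to move; the robot and the scene stay as the last step left them, time stands still between calls to the robot, and variables do not carry over. Pictures are saved under pics/ and viewed, at most 10 in all, crops included, and the job is handed in when it is done.

Besides the shell and the picture viewer there is one more tool, called after "Emit:" as a command line: name --pt "numbers of a row" for each row, then --argument value for the rest. arm_command: Moves the arm, as the interface text tells. Its arguments: {"type":"object","properties":{"steps":{"type":"array","items":{"type":"array","items":{"type":"number"}}},"force":{"type":"number"}},"required":["steps"]}

```bash
mkdir -p pics; cat > h.py <<'E'
import numpy as np, cv2
from cell import monitor, imaging, job, find_in, trace
def ray(c,u,v):
    V=np.array(c["view"]);R,t=V[:3,:3],V[:3,3]
    d=R.T@np.linalg.inv(np.array(c["mtx"]))@np.array([u,v,1.]);return -R.T@t,d
def onz(c,u,v,z):
    o,d=ray(c,u,v);return o+d*(z-o[2])/d[2]
def proj(c,p):
    V=np.array(c["view"]);q=np.array(c["mtx"])@(V[:3,:3]@np.array(p,float)+V[:3,3]);return q[:2]/q[2]
def save(c,n): cv2.imwrite("pics/"+n,c["img"][:,:,::-1])
E
python3 - <<'E'
from h import *
s=monitor.read_state();print(s["eef_pos"],s["eef_rot"],s["clock"])
for n in("top","side"):
    c=imaging.camera(n);save(c,n+"0.png")
    print(n,ray(c,280,210)[0])
    for t in("cutter","soap_block","thumbwheel","window","slice_a","goggles","jar","bottle"):
        print(t,[(np.round(r["rect"]).tolist(),round(r["p"],2),onz(c,*r["rect"][:2],30).round().tolist()[:2]) for r in find_in(c,t)[:4]])
E
```

```text
[ 152.90476808 -528.06420336  223.89451214] [-3.14043747e+00 -1.05297726e-04  2.81801487e-01] 0.0
top [ 313.80936444  -23.70090195 1277.70253501]
cutter [([234.0, 230.0, 137.0, 62.0], 0.79, [541.0, 76.0])]
soap_block [([427.0, 196.0, 39.0, 31.0], 0.94, [605.0, -479.0]), ([395.0, 245.0, 34.0, 31.0], 0.92, [472.0, -371.0]), ([346.0, 228.0, 28.0, 28.0], 0.67, [527.0, -238.0]), ([317.0, 169.0, 35.0, 39.0], 0.66, [705.0, -172.0])]
thumbwheel [([182.0, 230.0, 27.0, 40.0], 0.85, [549.0, 221.0])]
window [([236.0, 228.0, 134.0, 70.0], 0.81, [546.0, 71.0])]
slice_a [([124.0, 237.0, 29.0, 18.0], 0.72, [542.0, 387.0]), ([124.0, 257.0, 29.0, 20.0], 0.69, [483.0, 383.0])]
goggles [([366.0, 298.0, 48.0, 24.0], 0.69, [333.0, -274.0]), ([396.0, 244.0, 34.0, 34.0], 0.61, [474.0, -374.0]), ([235.0, 230.0, 138.0, 65.0], 0.3, [543.0, 74.0])]
jar [([382.0, 174.0, 27.0, 29.0], 0.85, [679.0, -357.0])]
bottle [([245.0, 149.0, 22.0, 31.0], 0.81, [781.0, 35.0])]
side [  255.8910175  -1248.65443435   704.19919024]
cutter [([282.0, 205.0, 69.0, 67.0], 0.93, [562.0, 66.0]), ([275.0, 196.0, 16.0, 13.0], 0.47, [555.0, 147.0])]
soap_block [([340.0, 233.0, 29.0, 24.0], 0.98, [697.0, -186.0]), ([286.0, 280.0, 33.0, 29.0], 0.97, [469.0, -383.0]), ([349.0, 295.0, 36.0, 37.0], 0.83, [610.0, -483.0]), ([294.0, 249.0, 29.0, 25.0], 0.63, [527.0, -239.0])]
thumbwheel [([267.0, 180.0, 21.0, 22.0], 0.66, [557.0, 310.0])]
window [([284.0, 203.0, 65.0, 73.0], 0.8, [572.0, 74.0]), ([248.0, 176.0, 13.0, 18.0], 0.74, [485.0, 376.0]), ([274.0, 195.0, 15.0, 11.0], 0.31, [553.0, 155.0])]
slice_a [([248.0, 175.0, 10.0, 21.0], 0.51, [488.0, 392.0])]
goggles [([233.0, 269.0, 16.0, 32.0], 0.73, [333.0, -297.0]), ([354.0, 263.0, 22.0, 28.0], 0.42, [677.0, -353.0])]
jar [([355.0, 261.0, 21.0, 25.0], 0.93, [682.0, -348.0]), ([286.0, 279.0, 30.0, 30.0], 0.42, [470.0, -378.0])]
bottle []
```

```bash
python3 - <<'E'
import cv2
a=cv2.imread("pics/top0.png");b=cv2.imread("pics/side0.png")
cv2.imwrite("pics/t1.png",cv2.resize(a[130:320,100:450],(800,434),interpolation=cv2.INTER_CUBIC))
cv2.imwrite("pics/s1.png",cv2.resize(b[150:330,210:410],(660,594),interpolation=cv2.INTER_CUBIC))
E
```

```text
(no output)
```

View pics/t1.png

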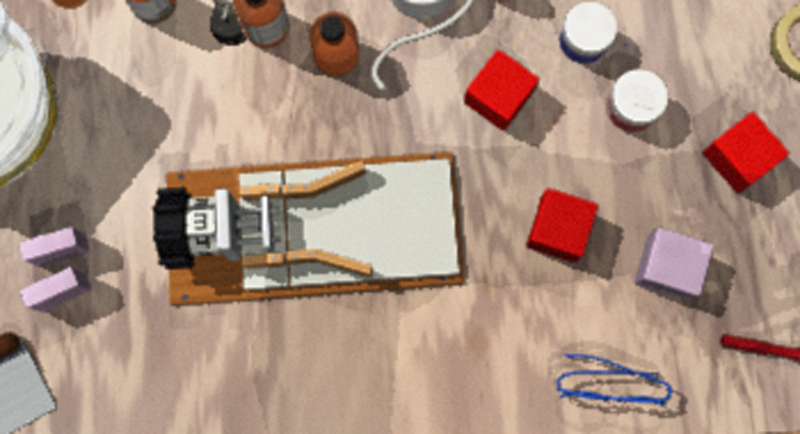

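View pics/s1.png

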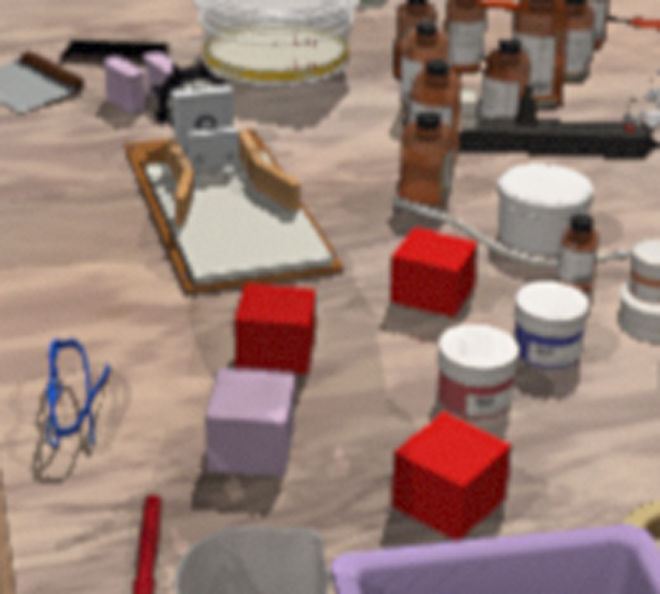

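The top view shows the lilac soap at crop (675,263), with a red block nearby and the cutter's wheel end to the left (crop 170,228). I'll enlarge the cutter for its pose and number.

```bash
python3 - <<'E'
import cv2
a=cv2.imread("pics/top0.png")
cv2.imwrite("pics/t2.png",cv2.resize(a[190:270,162:310],(740,400),interpolation=cv2.INTER_CUBIC))
E
```

```text
(no output)
```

View pics/t2.png

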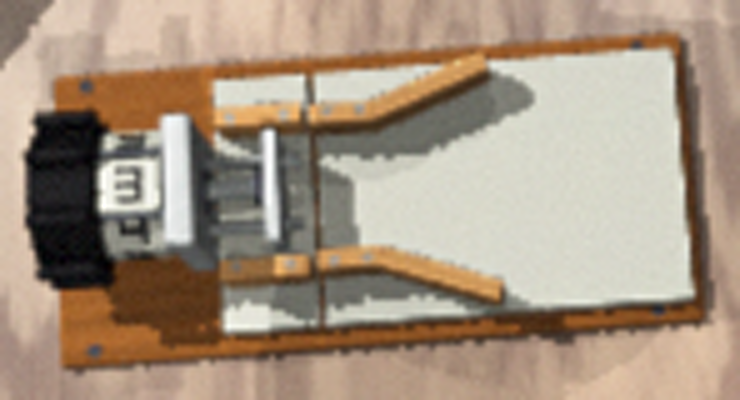

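The number reads 3 (rotated). Next I'll fit the cutter pose, the stop position and the soap pose.

```bash
cat > fit.py <<'E'
from h import *
from scipy.optimize import least_squares, minimize
def sil(c,x,y,yaw,z0=0,d=(71,67,57)):
    P=np.array([[a*d[0]/2,b*d[1]/2,k*d[2]] for a in(-1,1) for b in(-1,1) for k in(0,1)])
    cs,sn=np.cos(yaw),np.sin(yaw)
    Q=[proj(c,[x+cs*p[0]-sn*p[1],y+sn*p[0]+cs*p[1],z0+p[2]]) for p in P]
    m=np.zeros((420*4,560*4),np.uint8)
    cv2.fillConvexPoly(m,cv2.convexHull(np.float32(Q)*4+1.5).astype(np.int32),1)
    return cv2.resize(m.astype(np.float32),(560,420),interpolation=cv2.INTER_AREA)
def lilac(c):
    i=c["img"].astype(int);return i
def soapfit(g,z0=0,cams=("top","side"),verbose=True):
    R=[]
    for n in cams:
        c=imaging.camera(n)
        best=None
        for r in trace(c,"soap_block"):
            m=r["region"];px=c["img"][m].mean(0)
            if px[1]>0.55*px[0] and px[2]>px[1]:
                p=proj(c,[g[0],g[1],z0+28]);dd=np.hypot(*(np.array(r["rect"][:2])-p))
                if best is None or dd<best[0]:best=(dd,m,r)
        if best is None: print("no",n);continue
        if verbose:print(n,np.round(best[2]["rect"]),round(best[2]["p"],2),round(best[0],1),best[1].sum())
        R.append((c,best[1].astype(np.float32)))
    def cost(q,RR):return sum(np.abs(sil(c,q[0],q[1],q[2],z0)-m).sum() for c,m in RR)
    def f(RR):
        return min((minimize(cost,[g[0],g[1],a],args=(RR,),method="Nelder-Mead",options=dict(initial_simplex=[[g[0]-12,g[1],a],[g[0]+12,g[1]-10,a-.2],[g[0],g[1]+10,a+.2],[g[0],g[1],a+.1]],xatol=.05,fatol=.05)) for a in g[2]),key=lambda r:r.fun)
    for RR in ([R]+([[R[0]],[R[1]]] if len(R)>1 and verbose else [])):
        r=f(RR);print("soap",r.x.round(3),r.fun.round(1))
E
python3 - <<'E'
from fit import *
c=imaging.camera("top");px=lambda u,v:(162+u/5-.4,190+v/5-.4)
o=[((675,50),(73,-210)),((692,300),(-73,-210)),((310,75),(73,0)),((322,325),(-73,0))]
W=np.array([onz(c,*px(*a),18)[:2] for a,_ in o]);M=np.array([m for _,m in o],float)
def f(q):
    cs,sn=np.cos(q[2]),np.sin(q[2]);return ((M@np.array([[cs,sn],[-sn,cs]])+q[:2])-W).ravel()
r=least_squares(f,[545,50,0]);print(r.x,f(r.x).round(1))
x,y,t=r.x;cs,sn=np.cos(t),np.sin(t)
loc=lambda p:(np.array([[cs,sn],[-sn,cs]])@(np.array(p)[:2]-[x,y])).round(1)
wor=lambda a,b:(np.array([[cs,-sn],[sn,cs]])@np.array([a,b])+[x,y]).round(1)
print("stop top edge",loc(onz(c,*px(277,131),70)),loc(onz(c,*px(286,241),70)))
print("wheel",[loc(onz(c,*px(u,v),z)) for u,v,z in((70,115,62),(74,285,62),(28,200,105),(106,200,105))])
print("base",[loc(onz(c,*px(u,v),12)) for u,v in((55,77),(680,36),(703,320),(65,367))])
for a,b in((0,128),(0,-155),(0,-105),(0,0),(0,25)):print((a,b),wor(a,b))
s=imaging.camera("side")
for a,b,z in((73,-210,18),(-73,-210,18),(0,128,112)):print("side px",proj(s,[*wor(a,b),z]))
soapfit([472,-372,(t+np.pi/2-.4,t+np.pi/2,t+np.pi/2+.4)])
E
```

```text
[5.47518787e+02 1.03360208e+02 5.28749227e-03] [ 0.2  0.7 -0.6 -1.1  0.9 -0.1 -0.5  0.5]
stop top edge [29.1 14.3] [-32.2  11.8]
wheel [array([ 47.6, 129.2]), array([-47.3, 128.9]), array([ -7. , 143.3]), array([ -9.7, 102.1])]
base [array([ 82.3, 147.9]), array([  82.4, -214.6]), array([ -83.3, -214.6]), array([-85.7, 145.3])]
(0, 128) [546.8 231.4]
(0, -155) [548.3 -51.6]
(0, -105) [548.1  -1.6]
(0, 0) [547.5 103.4]
(0, 25) [547.4 128.4]
side px [310.23429985 227.63018894]
side px [268.33303868 233.30025078]
side px [267.78388159 168.85892634]
top [396. 244.  31.  36.] 0.67 1.4 717
side [288. 278.  29.  32.] 0.7 1.0 781
soap [ 470.056 -368.014    1.249] 191.6
soap [ 471.357 -370.124    1.235] 110.9
soap [ 469.976 -366.42     1.236] 74.0
```

```bash
cat >> h.py <<'E'
from scipy.spatial.transform import Rotation as Ro
def go(*targets):
    "targets: (x,y,z,yaw_deg) world -> dx,dy,dz,turn in tool frame"
    s=monitor.read_state();R=Ro.from_euler("xyz",s["eef_rot"]);p=np.array(s["eef_pos"]);yaw=np.degrees(s["eef_rot"][2])
    print("at",p.round(1),round(yaw,1),"F",np.round(s["wrist_force"],1),"t",s["clock"],"gap",s["finger_gap"],"j6",round(s["joints"][5],2))
    for t in targets:print(t,R.inv().apply(np.array(t[:3])-p).round(1),round(-((t[3]-yaw+180)%360-180),1))
E
python3 -c "
from h import *
go((505,233,190,0.3))"
```

```text
at [ 152.9 -528.3  224.4] 16.1 F [-0.   0.4 -1.1] t 1.2 gap 94.43403287061163 j6 -0.07
(505, 233, 190, 0.3) [ 549.9 -633.4   34.5] 15.8
```

Emit:
arm_command --pt "0 35 -40 2 4" --pt "0 90 -105 5 8" --pt "0 145 -170 9 12" --pt "0 200 -230 13 15.8" --pt "0 250 -290 16 15.8" --pt "0 300 -345 20 15.8" --pt "0 350 -403 23 15.8" --pt "0 400 -460 26 15.8" --pt "0 450 -518 29 15.8" --pt "0 500 -576 32 15.8" --pt "0 530 -610 34 15.8" --pt "0 549.9 -633.4 34.5 15.8" --pt "0 549.9 -633.4 34.5 15.8" --pt "0 549.9 -633.4 34.5 15.8" --pt "0 549.9 -633.4 34.5 15.8"

```text
clock: 3.08
eef_pos: [505.1, 234.8, 189.2]
eef_rot: [3.141, 0.001, 0.008]
wrist_force: [0.5, -0.3, -1.6]
finger_gap: 0.4
finger_force: 0.0
```

```bash
python3 -c "
from h import *
go((511,233,116,0.3),(547,233,124,.3))"
```

```text
at [505.1 234.8 189.2] 0.5 F [ 0.5 -0.3 -1.6] t 3.075 gap 0.3713604723537679 j6 1.93
(511, 233, 116, 0.3) [ 5.9  1.8 73.2] 0.2
(547, 233, 124, 0.3) [41.9  2.2 65.1] 0.2
```

Emit:
arm_command --pt "0 4 2 30 0" --pt "0 5 2 60 0" --pt "0 6 2 73 0" --pt "0 6 2 73 0" --pt "0 11 2 72 0" --pt "0 15 2 70.5 0" --pt "0 20 2 69 0" --pt "0 25 2 68 0" --pt "0 29 2 67 0" --pt "0 33 2 66.5 0" --pt "0 37 2 66.5 0" --pt "0 41 2 66.5 0" --pt "0 44 2 66.5 0" --pt "0 44 2 66.5 0"

```text
clock: 4.82
eef_pos: [548.9, 231.3, 123.1]
eef_rot: [3.141, 0.001, 0.006]
wrist_force: [-0.9, -0.9, -0.4]
finger_gap: 0.7
finger_force: 0.3
```

Emit:
arm_command --pt "0 -4 0 0 0" --pt "0 -4 0 -25 0" --pt "0 -30 0 -60 0" --pt "0 -90 0 -66 0" --pt "0 -140 0 -66 0" --pt "0 -140 0 -66 0" --pt "0 -140 0 -66 0"

```text
clock: 5.7
eef_pos: [409.5, 230.6, 189.9]
eef_rot: [-3.141, -0.001, 0.006]
wrist_force: [-0.3, -0.1, -0.2]
finger_gap: 0.5
finger_force: 0.0
```

```bash
python3 - <<'E'
from h import *
go((505,233,190,.3))
c=imaging.camera("top")
cv2.imwrite("pics/t3.png",cv2.resize(c["img"][190:270,162:310,::-1],(740,400),interpolation=cv2.INTER_CUBIC))
E
```

```text
at [409.5 230.6 189.9] 0.4 F [-0.3 -0.1 -0.2] t 5.7 gap 0.5315786199383518 j6 2.0
(505, 233, 190, 0.3) [95.5 -1.8 -0. ] 0.1
```

View pics/t3.png

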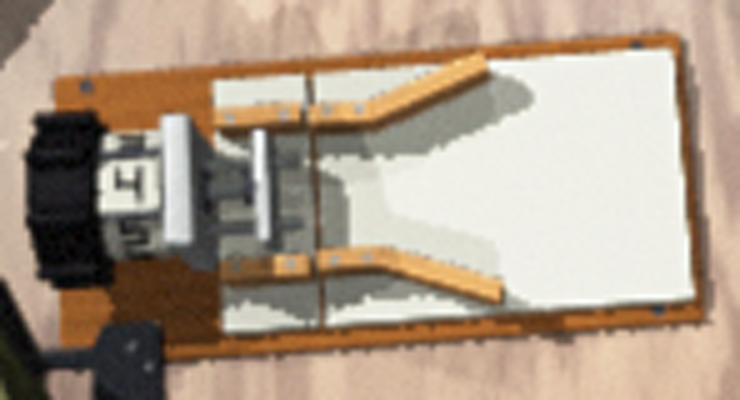

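The window now shows 4 at crop (130,185), with 5 next below it, so I'll repeat the same stroke.

Emit:
arm_command --pt "0 50 0 0 0" --pt "0 95 -1 0 0" --pt "0 99 -1 30 0" --pt "0 101 -1 60 0" --pt "0 102 -1 74 0" --pt "0 102 -1 74 0" --pt "0 106 -1 73 0" --pt "0 110 -1 71 0" --pt "0 115 -1 69.5 0" --pt "0 120 -1 68.5 0" --pt "0 124 -1 67.5 0" --pt "0 128 -1 67 0" --pt "0 132 -1 67 0" --pt "0 136 -1 67 0" --pt "0 139 -1 67 0" --pt "0 139 -1 67 0"

```text
clock: 7.75
eef_pos: [548.0, 232.3, 122.2]
eef_rot: [3.141, 0.001, 0.006]
wrist_force: [0.3, 0.5, 0.1]
finger_gap: 0.5
finger_force: 0.0
```

Emit:
arm_command --pt "0 -4 0 0 0" --pt "0 -4 0 -25 0" --pt "0 -30 0 -60 0" --pt "0 -90 0 -66 0" --pt "0 -140 0 -66 0" --pt "0 -140 0 -66 0" --pt "0 -140 0 -66 0"

```text
clock: 8.62
eef_pos: [408.5, 231.6, 188.9]
eef_rot: [-3.141, -0.001, 0.006]
wrist_force: [-0.3, -0.3, 0.1]
finger_gap: 0.5
finger_force: 0.0
```

```bash
python3 - <<'E'
from h import *
go((470,-369,170,71.5),(470,-369,170,-18.5))
c=imaging.camera("top")
cv2.imwrite("pics/t4.png",cv2.resize(c["img"][190:270,162:310,::-1],(740,400),interpolation=cv2.INTER_CUBIC))
E
```

```text
at [408.5 231.6 188.9] 0.4 F [-0.3 -0.3  0.1] t 8.625 gap 0.47183829556228224 j6 2.0
(470, -369, 170, 71.5) [ 57.8 601.   18.6] -71.1
(470, -369, 170, -18.5) [ 57.8 601.   18.6] 18.9
```

View pics/t4.png

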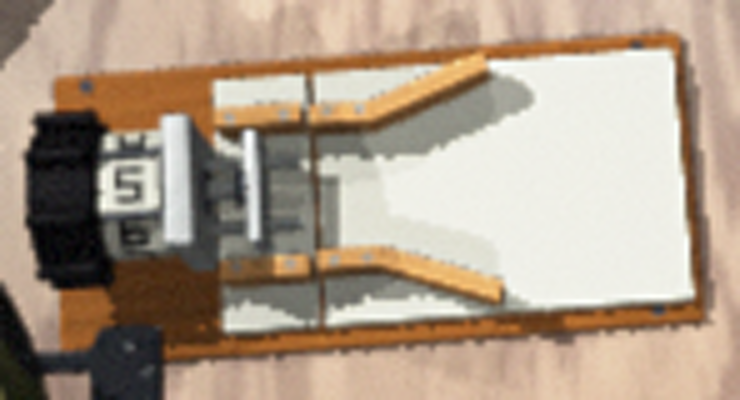

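5 sits in the window at crop (130,185). Now for the soap: approach above it with the fingers open.

Emit:
arm_command --pt "0.2 5 40 0 -6" --pt "0.5 8 95 0 -15" --pt "1 12 155 0 -25" --pt "1 18 215 0 -35" --pt "1 25 275 2 -45" --pt "1 30 335 4 -55" --pt "1 36 395 8 -64" --pt "1 42 455 12 -71" --pt "1 50 515 15 -71" --pt "1 55 570 18 -71" --pt "1 57.8 601 18.6 -71" --pt "1 57.8 601 18.6 -71" --pt "1 57.8 601 18.6 -71" --pt "1 57.8 601 18.6 -71"

```text
clock: 10.42
eef_pos: [469.7, -368.3, 170.0]
eef_rot: [3.142, -0.0, 1.246]
wrist_force: [0.1, -0.7, -0.2]
finger_gap: 93.9
finger_force: 0.0
```

```bash
python3 - <<'E'
from h import *
go((470,-369,40,71.5))
E
```

```text
at [ 469.7 -368.3  170. ] 71.4 F [ 0.1 -0.7 -0.2] t 10.425 gap 93.92906547670351 j6 -0.4
(470, -369, 40, 71.5) [ -0.6   0.5 130. ] -0.1
```

Emit:
arm_command --pt "1 0 0 40 0" --pt "1 0 0 80 0" --pt "1 0 0 110 0" --pt "1 0 0 130 0" --pt "1 0 0 130 0" --pt "0.6 0 0 130 0" --pt "0.5 0 0 130 0" --pt "0.5 0 0 130 0" --pt "0.5 0 0 130 0" --pt "0.5 0 0 130 0" --pt "0.5 0 0 130 0" --force 15

```text
clock: 11.8
eef_pos: [469.8, -369.5, 40.7]
eef_rot: [3.14, 0.0, 1.245]
wrist_force: [-0.1, 1.1, 5.9]
finger_gap: 67.7
finger_force: 14.9
```

Emit:
arm_command --pt "0.5 0 0 -10 0" --pt "0.5 0 0 -40 0" --pt "0.5 0 0 -80 0" --pt "0.5 0 0 -110 0" --pt "0.5 0 0 -110 0" --pt "0.5 0 0 -110 0"

```text
clock: 12.55
eef_pos: [468.9, -368.8, 148.3]
eef_rot: [-3.14, -0.001, 1.245]
wrist_force: [0.4, 1.5, -4.3]
finger_gap: 67.9
finger_force: 14.8
```

```bash
python3 - <<'E'
from h import *
go((548.3,-51.6,130,90.3))
for n in ("top","side"):
    c=imaging.camera(n);a,b=proj(c,monitor.read_state()["eef_pos"]).astype(int)
    i=c["img"][b-50:b+50,a-65:a+65,::-1]
    globals()[n]=cv2.resize(i,(390,300),interpolation=cv2.INTER_CUBIC);print(n,a,b)
cv2.imwrite("pics/g.png",np.hstack([top,side]))
E
```

```text
at [ 468.9 -368.8  148.3] 71.3 F [ 0.4  1.5 -4.3] t 12.55 gap 67.87811794525055 j6 -0.4
(548.3, -51.6, 130, 90.3) [325.9 -26.2  18.7] -19.0
top 406 239
side 284 240
```

View pics/g.png

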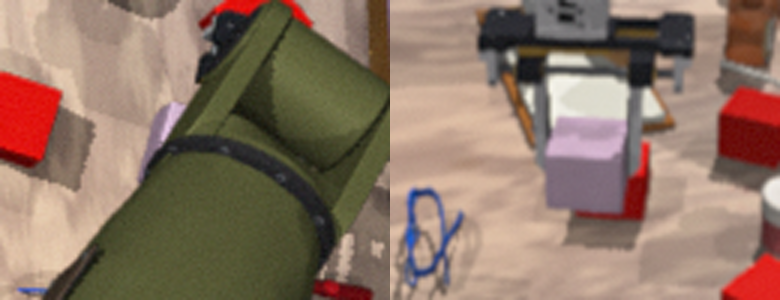

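Emit:
arm_command --pt "0.5 30 -2 0 -2" --pt "0.5 70 -5 3 -5" --pt "0.5 110 -8 6 -8" --pt "0.5 150 -11 9 -11" --pt "0.5 190 -15 12 -14" --pt "0.5 230 -18 14 -17" --pt "0.5 270 -21 16 -19" --pt "0.5 305 -25 18 -19" --pt "0.5 325.9 -26.2 18.7 -19" --pt "0.5 325.9 -26.2 18.7 -19" --pt "0.5 325.9 -26.2 18.7 -19"

```text
clock: 14.02
eef_pos: [548.5, -52.6, 130.5]
eef_rot: [-3.141, -0.0, 1.577]
wrist_force: [0.4, 0.2, -3.8]
finger_gap: 67.3
finger_force: 14.8
```

```bash
python3 - <<'E'
from h import *
go((548.3,-51.6,59.5,90.3))
E
```

```text
at [548.5 -52.6 130.5] 90.3 F [ 0.4  0.2 -3.8] t 14.025 gap 67.2973329290926 j6 -0.17
(548.3, -51.6, 59.5, 90.3) [ 1.  -0.1 71. ] 0.0
```

Emit:
arm_command --pt "0.5 0.5 0 25 0" --pt "0.5 1 0 50 0" --pt "0.5 1 0 62 0" --pt "0.5 1 0 67 0" --pt "0.5 1 0 70 0" --pt "0.5 1 0 71 0" --pt "0.5 1 0 71 0"

```text
clock: 14.9
eef_pos: [549.0, -51.1, 60.5]
eef_rot: [3.141, 0.0, 1.577]
wrist_force: [-0.1, 0.7, -3.0]
finger_gap: 67.6
finger_force: 14.8
```

Emit:
arm_command --pt "0.5 0 0 0.8 0" --pt "0.5 0 0 1.5 0" --pt "0.5 0 0 1.8 0" --pt "0.5 0 0 1.8 0"

```text
clock: 15.4
eef_pos: [548.9, -51.0, 58.6]
eef_rot: [3.141, -0.0, 1.577]
wrist_force: [-3.1, 1.9, 3.5]
finger_gap: 67.3
finger_force: 14.8
```

Emit:
arm_command --pt "0.8 0 0 0 0" --pt "1 0 0 0 0" --pt "1 0 0 0 0" --pt "1 0 0 -20 0" --pt "1 0 0 -50 0" --pt "1 0 0 -70 0" --pt "1 -30 0 -75 0" --pt "0.5 -70 0 -75 0" --pt "0.2 -75 0 -75 0" --pt "0.2 -75 0 -75 0" --pt "0.2 -75 0 -75 0"

```text
clock: 16.77
eef_pos: [549.4, -125.2, 133.3]
eef_rot: [-3.141, -0.0, 1.578]
wrist_force: [-0.4, 0.2, 0.3]
finger_gap: 57.1
finger_force: 0.0
```

```bash
python3 - <<'E'
from fit import *
go((548,-120,51,90.3))
soapfit([548,-51,(np.pi/2,1.65)],z0=18)
E
```

```text
at [ 549.4 -125.2  133.3] 90.4 F [-0.4  0.2  0.3] t 16.775 gap 57.09648752019943 j6 -0.3
(548, -120, 51, 90.3) [ 5.1 -1.3 82.3] 0.1
top [278. 223.  16.  27.] 0.87 1.5 287
side [286. 217.  22.  24.] 0.95 1.1 463
soap [548.535 -50.742   1.457] 490.5
soap [550.474 -53.083   1.598] 433.6
soap [548.518 -51.012   1.448] 50.7
```

Emit:
arm_command --pt "0.2 5 -1.3 20 0" --pt "0.2 5 -1.3 50 0" --pt "0.2 5 -1.3 75 0" --pt "0.2 5 -1.3 82 0" --pt "0.2 10 -1.3 82 0" --pt "0.2 18 -1.3 82 0" --pt "0.2 26 -1.3 82 0" --pt "0.2 32 -1.3 82 0" --pt "0.2 38 -1.3 82 0" --pt "0.2 44 -1.3 82 0" --pt "0.2 50 -1.3 82 0" --pt "0.2 56 -1.3 82 0" --pt "0.2 62 -1.3 82 0" --pt "0.2 68 -1.3 82 0" --pt "0.2 74 -1.3 82 0" --pt "0.2 80 -1.3 82 0"

```text
clock: 18.98
eef_pos: [547.5, -45.6, 51.3]
eef_rot: [-3.142, 0.0, 1.577]
wrist_force: [0.1, -5.1, 3.5]
finger_gap: 18.9
finger_force: 2.4
```

Emit:
arm_command --pt "0.2 6 0 0 0" --pt "0.2 12 0 0 0" --pt "0.2 18 0 0 0" --pt "0.2 23 0 0 0" --pt "0.2 28 0 0 0" --pt "0.2 33 0 0 0" --pt "0.2 38 0 0 0" --pt "0.2 43 0 0 0" --pt "0.2 48 0 0 0" --pt "0.2 53 0 0 0" --pt "0.2 58 0 0 0" --pt "0.2 62 0 0 0" --pt "0.2 66 0 0 0" --pt "0.2 70 0 0 0"

```text
clock: 20.72
eef_pos: [547.3, 24.1, 51.4]
eef_rot: [3.141, 0.0, 1.577]
wrist_force: [1.8, -5.1, 2.8]
finger_gap: 18.8
finger_force: 2.9
```

```bash
python3 - <<'E'
from fit import *
go((548,47,51,90.3))
c=imaging.camera("side");save(c,"sp.png")
a=[cv2.resize(c["img"][150:260,230:350,::-1],(648,594),interpolation=cv2.INTER_CUBIC)]
cv2.imwrite("pics/sp1.png",a[0])
E
```

```text
at [547.3  24.1  51.4] 90.3 F [ 1.8 -5.1  2.8] t 20.725 gap 18.78084435272295 j6 -0.03
(548, 47, 51, 90.3) [22.9  0.8  0.4] 0.0
```

View pics/sp1.png

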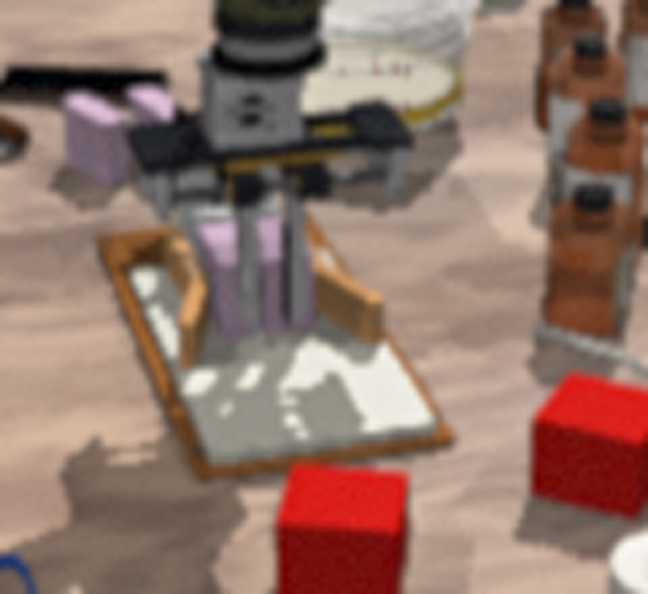

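The soap (crop 255,275) is upright and square between the guides, with the fingers behind it. I'll continue slowly.

Emit:
arm_command --pt "0.2 3 0 0 0" --pt "0.2 6 0 0 0" --pt "0.2 9 0 0 0" --pt "0.2 12 0 0 0" --pt "0.2 15 0 0 0" --pt "0.2 17 0 0 0" --pt "0.2 19 0 0 0" --pt "0.2 20 0 0 0"

```text
clock: 21.78
eef_pos: [547.2, 44.1, 51.4]
eef_rot: [3.141, 0.0, 1.577]
wrist_force: [1.9, -6.4, 2.3]
finger_gap: 19.1
finger_force: 2.9
```

Emit:
arm_command --pt "0.2 0.7 0 0 0" --pt "0.2 1.4 0 0 0" --pt "0.2 2 0 0 0"

```text
clock: 22.15
eef_pos: [547.2, 46.0, 51.4]
eef_rot: [3.141, 0.0, 1.577]
wrist_force: [1.8, -5.2, 3.4]
finger_gap: 18.5
finger_force: 2.9
```

Emit:
arm_command --pt "0.2 0.5 0 0 0" --pt "0.2 1 0 0 0"

```text
clock: 22.4
eef_pos: [547.1, 46.8, 51.4]
eef_rot: [3.141, 0.001, 1.577]
wrist_force: [2.9, -9.8, 4.1]
finger_gap: 18.5
finger_force: 4.9
```

Emit:
arm_command --pt "0.2 0.4 0 0 0" --pt "0.2 0.4 0 0 0"

```text
clock: 22.65
eef_pos: [547.1, 46.8, 51.4]
eef_rot: [3.141, 0.001, 1.577]
wrist_force: [2.1, -9.9, 4.2]
finger_gap: 19.0
finger_force: 5.2
```

Emit:
arm_command --pt "0.2 0.4 0 0 0" --pt "0.2 0.4 0 0 0"

```text
clock: 22.9
eef_pos: [547.2, 46.9, 51.4]
eef_rot: [3.141, 0.001, 1.577]
wrist_force: [3.0, -13.2, 3.9]
finger_gap: 18.5
finger_force: 6.5
```

Emit:
arm_command --pt "0.2 -1 0 0 0" --pt "0.2 -4 0 0 0" --pt "0.2 -20 0 0 0" --pt "0.2 -45 0 -20 0" --pt "0.2 -60 0 -70 0" --pt "0.2 -110 0 -110 0" --pt "0.2 -160 0 -130 0" --pt "0.2 -215 0 -130 0" --pt "0.2 -260 0 -130 0" --pt "0.2 -300 30 -130 0" --pt "0.2 -330 80 -130 0" --pt "0.2 -330 100 -130 0" --pt "0.2 -330 100 -130 0"

```text
clock: 24.52
eef_pos: [648.9, -282.1, 179.9]
eef_rot: [-3.14, -0.001, 1.577]
wrist_force: [-0.2, -0.4, 0.5]
finger_gap: 19.0
finger_force: 0.0
```

```bash
python3 - <<'E'
from fit import *
go()
soapfit([547.5,93,(np.pi/2,1.6)],z0=18)
c=imaging.camera("top")
cv2.imwrite("pics/t5.png",cv2.resize(c["img"][190:270,162:310,::-1],(740,400),interpolation=cv2.INTER_CUBIC))
E
```

```text
at [ 648.9 -282.1  179.9] 90.4 F [-0.2 -0.4  0.5] t 24.525 gap 19.047193441365454 j6 -0.47
top [229. 227.  29.  30.] 0.89 2.1 669
side [276. 201.  20.  19.] 0.65 2.4 396
soap [546.558  91.18    1.557] 142.6
soap [547.36   91.145   1.599] 89.1
soap [547.361  90.799   1.507] 41.0
```

View pics/t5.png

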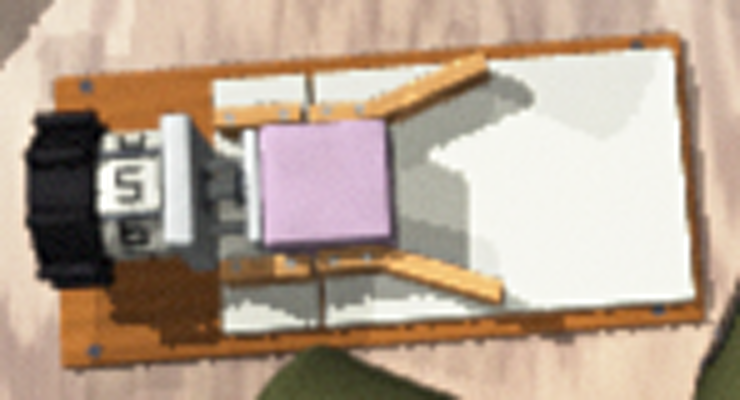

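```bash
python3 - <<'E'
from h import *
c=np.mean([imaging.camera("top")["img"].astype(float) for _ in range(6)],0).astype(np.uint8)
cv2.imwrite("pics/t6.png",cv2.resize(c[208:246,205:245,::-1],(600,570),interpolation=cv2.INTER_CUBIC))
E
```

```text
(no output)
```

View pics/t6.png

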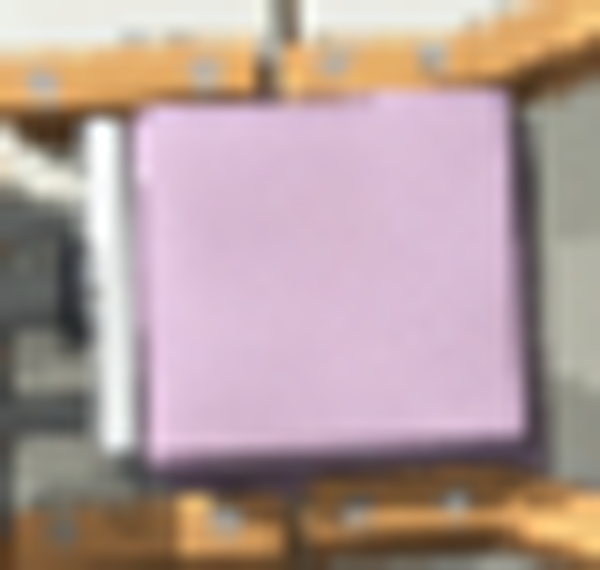

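Alignment looks parallel, but one pixel is 3 mm here. I'll press again a bit more firmly to confirm contact by stiffness.

Emit:
arm_command --pt "0.2 20 -50 0 0" --pt "0.2 60 -100 0 0" --pt "0.2 110 -102 0 0" --pt "0.2 160 -102 0 0" --pt "0.2 210 -102 0 0" --pt "0.2 260 -102 10 0" --pt "0.2 280 -102 60 0" --pt "0.2 290 -102 110 0" --pt "0.2 300 -102 128.5 0" --pt "0.2 315 -102 128.5 0" --pt "0.2 323 -102 128.5 0" --pt "0.2 326 -102 128.5 0" --pt "0.2 327 -102 128.5 0" --pt "0.2 327 -102 128.5 0"

```text
clock: 26.82
eef_pos: [545.1, 44.5, 53.2]
eef_rot: [3.141, 0.0, 1.577]
wrist_force: [0.3, 0.6, 0.2]
finger_gap: 18.6
finger_force: 0.0
```

Emit:
arm_command --pt "0.2 0.5 0 0 0" --pt "0.2 1 0 0 0" --pt "0.2 1 0 0 0"

```text
clock: 27.2
eef_pos: [545.0, 45.7, 52.8]
eef_rot: [-3.141, -0.0, 1.577]
wrist_force: [-0.2, -0.3, 0.5]
finger_gap: 19.0
finger_force: 0.0
```

Emit:
arm_command --pt "0.2 0.5 0 0 0" --pt "0.2 1 0 0 0" --pt "0.2 1 0 0 0"

```text
clock: 27.58
eef_pos: [544.9, 46.7, 52.8]
eef_rot: [-3.141, 0.0, 1.577]
wrist_force: [-0.3, -1.7, 0.4]
finger_gap: 18.6
finger_force: 0.8
```

Emit:
arm_command --pt "0.2 0.5 0 0 0" --pt "0.2 1 0 0 0" --pt "0.2 1 0 0 0"

```text
clock: 27.95
eef_pos: [545.1, 46.9, 52.9]
eef_rot: [3.141, 0.001, 1.577]
wrist_force: [1.0, -8.9, -0.0]
finger_gap: 18.8
finger_force: 4.5
```

Emit:
arm_command --pt "0.2 0.5 0 0 0" --pt "0.2 1 0 0 0" --pt "0.2 1 0 0 0"

```text
clock: 28.32
eef_pos: [545.2, 47.0, 53.0]
eef_rot: [3.141, 0.003, 1.577]
wrist_force: [0.5, -15.7, 1.2]
finger_gap: 18.9
finger_force: 7.9
```

Emit:
arm_command --pt "0.2 0.5 0 0 0" --pt "0.2 1 0 0 0" --pt "0.2 1 0 0 0"

```text
clock: 28.7
eef_pos: [545.2, 47.2, 53.1]
eef_rot: [3.141, 0.004, 1.577]
wrist_force: [0.2, -23.1, 2.9]
finger_gap: 18.7
finger_force: 11.5
```

Emit:
arm_command --pt "0.2 0.5 0 0 0" --pt "0.2 1 0 0 0" --pt "0.2 1 0 0 0"

```text
clock: 29.08
eef_pos: [545.3, 47.4, 53.1]
eef_rot: [3.141, 0.005, 1.577]
wrist_force: [-0.6, -29.7, 3.2]
finger_gap: 19.1
finger_force: 15.1
```

Emit:
arm_command --pt "0.2 -1 0 0 0" --pt "0.2 -3 0 0 0" --pt "0.2 -6 0 0 0" --pt "0.2 -6 0 0 0"

```text
clock: 29.58
eef_pos: [545.0, 44.8, 52.9]
eef_rot: [3.142, -0.0, 1.577]
wrist_force: [-0.0, -0.5, 0.1]
finger_gap: 18.9
finger_force: 0.0
```

Emit:
arm_command --pt "0.2 -14 0 0 0" --pt "0.2 -39 0 -20 0" --pt "0.2 -54 0 -70 0" --pt "0.2 -104 0 -110 0" --pt "0.2 -154 0 -130 0" --pt "0.2 -209 0 -130 0" --pt "0.2 -254 0 -130 0" --pt "0.2 -294 30 -130 0" --pt "0.2 -324 80 -130 0" --pt "0.2 -324 100 -130 0" --pt "0.2 -324 100 -130 0"

```text
clock: 30.95
eef_pos: [647.0, -279.1, 181.6]
eef_rot: [-3.14, -0.001, 1.577]
wrist_force: [-0.2, 0.0, -0.0]
finger_gap: 18.8
finger_force: 0.0
```

```bash
python3 - <<'E'
from h import *
go()
c=np.mean([imaging.camera("top")["img"].astype(float) for _ in range(6)],0)
a=cv2.imread("pics/t4.png")
for r in (219,222,226,230,234):
    print(r,"now",[tuple(int(v) for v in c[r,k]) for k in range(209,219)])
    b=cv2.resize(a,(148,80),interpolation=cv2.INTER_AREA)[:,:,::-1]
    print(r,"t4 ",[tuple(int(v) for v in b[r-190,k-162]) for k in range(209,219)])
E
```

```text
at [ 647.  -279.1  181.6] 90.4 F [-0.2  0.  -0. ] t 30.95 gap 18.849642877518598 j6 -0.47
219 now [(203, 203, 190), (183, 184, 179), (248, 249, 250), (227, 231, 230), (159, 149, 157), (231, 203, 228), (227, 198, 222), (224, 193, 219), (220, 191, 215), (218, 189, 213)]
219 t4  [(189, 189, 178), (180, 180, 176), (239, 240, 239), (213, 217, 217), (115, 116, 116), (67, 68, 65), (92, 94, 87), (111, 113, 101), (113, 113, 106), (112, 115, 106)]
222 now [(112, 115, 110), (162, 164, 163), (247, 248, 248), (230, 233, 231), (191, 186, 192), (234, 213, 233), (229, 201, 227), (224, 195, 221), (218, 189, 215), (215, 185, 210)]
222 t4  [(102, 105, 101), (156, 159, 155), (235, 238, 236), (222, 227, 224), (147, 152, 150), (77, 80, 78), (80, 83, 81), (89, 89, 88), (87, 91, 89), (85, 85, 86)]
226 now [(52, 53, 58), (110, 113, 118), (203, 206, 205), (231, 234, 233), (192, 191, 194), (196, 172, 194), (227, 197, 224), (225, 195, 221), (222, 192, 218), (220, 190, 215)]
226 t4  [(53, 56, 59), (101, 104, 110), (185, 187, 187), (221, 222, 222), (165, 167, 168), (73, 76, 76), (71, 72, 69), (110, 111, 102), (118, 118, 108), (115, 117, 107)]
230 now [(64, 65, 63), (64, 65, 65), (158, 161, 160), (232, 235, 234), (210, 211, 212), (195, 177, 193), (225, 195, 221), (225, 194, 223), (224, 194, 221), (225, 196, 221)]
230 t4  [(60, 62, 59), (66, 68, 67), (151, 152, 152), (218, 222, 220), (185, 190, 188), (80, 81, 80), (64, 67, 64), (98, 98, 91), (113, 113, 104), (111, 113, 104)]
234 now [(92, 92, 89), (97, 100, 95), (153, 156, 154), (237, 240, 239), (209, 212, 209), (145, 130, 144), (227, 196, 224), (226, 196, 221), (221, 191, 217), (219, 189, 215)]
234 t4  [(87, 89, 83), (92, 94, 91), (146, 147, 147), (221, 225, 225), (193, 196, 195), (87, 91, 89), (70, 70, 70), (85, 88, 87), (91, 92, 90), (87, 92, 90)]
```

Emit:
arm_command --pt "0.2 20 -50 0 0" --pt "0.2 60 -98 0 0" --pt "0.2 110 -99 0 0" --pt "0.2 160 -99 0 0" --pt "0.2 210 -99 0 0" --pt "0.2 260 -99 10 0" --pt "0.2 280 -99 60 0" --pt "0.2 290 -99 110 0" --pt "0.2 300 -99 129 0" --pt "0.2 315 -99 129 0" --pt "0.2 322 -99 129 0" --pt "0.2 325 -99 129 0" --pt "0.2 327 -99 129 0" --pt "0.2 329 -99 129 0" --pt "0.2 330 -99 129 0" --pt "0.2 330 -99 129 0"

```text
clock: 33.25
eef_pos: [546.6, 47.2, 55.1]
eef_rot: [3.14, 0.005, 1.576]
wrist_force: [-2.4, -27.5, 8.2]
finger_gap: 19.1
finger_force: 13.7
```

```bash
cat > prof.py <<'E'
from h import *
go()
c=np.mean([imaging.camera("top")["img"].astype(float) for _ in range(6)],0)
for r in (219,222,226,230,234): print(r,[tuple(int(v) for v in c[r,k]) for k in range(209,219)])
E
python3 prof.py
```

```text
at [546.6  47.2  55.1] 90.3 F [ -2.4 -27.5   8.2] t 33.25 gap 19.118611665183078 j6 0.02
219 [(92, 97, 56), (94, 98, 58), (95, 99, 58), (93, 96, 57), (81, 83, 50), (30, 31, 18), (24, 25, 14), (24, 25, 13), (26, 28, 13), (36, 36, 21)]
222 [(95, 98, 57), (94, 99, 59), (94, 98, 57), (87, 91, 54), (67, 69, 43), (50, 51, 31), (91, 92, 55), (91, 92, 56), (89, 90, 54), (87, 89, 54)]
226 [(103, 106, 64), (95, 99, 59), (94, 98, 59), (93, 94, 59), (66, 68, 42), (43, 43, 34), (54, 55, 47), (52, 52, 50), (45, 45, 47), (43, 45, 46)]
230 [(103, 104, 67), (75, 75, 56), (49, 47, 44), (40, 39, 43), (37, 37, 41), (40, 40, 42), (55, 57, 60), (43, 44, 43), (52, 52, 44), (71, 73, 46)]
234 [(33, 33, 35), (26, 25, 28), (27, 26, 27), (37, 38, 32), (65, 65, 44), (81, 83, 49), (87, 88, 53), (87, 89, 53), (90, 91, 55), (89, 90, 55)]
```

Emit:
arm_command --pt "0.2 -1 0 0 0" --pt "0.2 -2 0 0 0" --pt "0.2 -3 0 0 0" --pt "0.2 -4 0 0 0" --pt "0.2 -5 0 0 0" --pt "0.2 -6 0 0 0" --pt "0.2 -8 0 0 0" --pt "0.2 -20 0 0 0" --pt "0.2 -45 0 -20 0" --pt "0.2 -60 0 -70 0" --pt "0.2 -110 0 -110 0" --pt "0.2 -160 0 -130 0" --pt "0.2 -215 0 -130 0" --pt "0.2 -260 0 -130 0" --pt "0.2 -300 30 -130 0" --pt "0.2 -330 80 -130 0" --pt "0.2 -330 100 -130 0" --pt "0.2 -330 100 -130 0"

```text
clock: 35.8
eef_pos: [648.0, -279.2, 182.6]
eef_rot: [-3.14, -0.001, 1.577]
wrist_force: [-0.0, 0.0, -0.2]
finger_gap: 18.7
finger_force: 0.0
```

```bash
python3 prof.py; python3 - <<'E'
from h import *
c=imaging.camera("top")
# edges along the mid row: plate face (z70), soap front/rear top edges (z75)
g=np.mean([imaging.camera("top")["img"].astype(float) for _ in range(4)],0)
print([tuple(int(v) for v in g[226,k]) for k in range(234,245)])
for col,z in((213.1,70),(213.7,75),(238.5,75),(239.5,75)):print(col,z,onz(c,col,226,z).round(1))
for t in("slice_a","goggles","jar","bottle"):print(t,[np.round(r["rect"]).tolist() for r in find_in(c,t)[:2]])
E
```

```text
at [ 648.  -279.2  182.6] 90.3 F [-0.   0.  -0.2] t 35.8 gap 18.73711673753517 j6 -0.46
219 [(203, 202, 189), (183, 184, 179), (248, 249, 250), (227, 231, 229), (161, 151, 161), (232, 203, 229), (228, 200, 224), (223, 194, 218), (220, 190, 215), (218, 188, 213)]
222 [(112, 115, 111), (163, 165, 164), (248, 249, 248), (230, 233, 231), (189, 184, 190), (233, 211, 231), (228, 200, 226), (223, 195, 219), (218, 189, 214), (216, 185, 211)]
226 [(52, 54, 59), (110, 114, 118), (202, 206, 205), (232, 234, 233), (192, 191, 194), (196, 171, 194), (227, 197, 223), (227, 196, 222), (223, 192, 217), (220, 191, 215)]
230 [(66, 67, 65), (64, 67, 67), (161, 163, 162), (233, 235, 234), (209, 210, 211), (197, 177, 195), (225, 195, 221), (226, 197, 223), (224, 194, 221), (224, 194, 219)]
234 [(91, 92, 88), (95, 97, 93), (152, 155, 153), (237, 240, 239), (208, 211, 209), (145, 130, 144), (227, 196, 223), (225, 195, 221), (220, 190, 217), (218, 189, 213)]
[(217, 187, 215), (216, 186, 212), (214, 186, 210), (214, 185, 210), (208, 177, 202), (133, 110, 130), (98, 92, 92), (175, 175, 162), (181, 180, 167), (179, 179, 166), (179, 179, 165)]
213.1 70 [548.8 129.4  70. ]
213.7 75 [547.7 127.2  75. ]
238.5 75 [543.5  59.8  75. ]
239.5 75 [543.4  57.1  75. ]Traceback (most recent call last):
  File "<stdin>", line 7, in <module>
ValueError: only the last four pictures can be asked about
```

```bash
python3 - <<'E'
from h import *
c=imaging.camera("top")
for t in("slice_a","goggles","jar","bottle"):print(t,[np.round(r["rect"]).tolist() for r in find_in(c,t)[:2]])
print(job.sign_off())
E
```

```text
slice_a [[126.0, 258.0, 28.0, 21.0], [123.0, 239.0, 32.0, 21.0]]
goggles [[384.0, 302.0, 15.0, 14.0]]
jar []
bottle [[245.0, 150.0, 22.0, 29.0]]
the job is handed in; nothing more can be done
None
```

I handed the job in with the thumbwheel on 5 and the lilac soap standing on the bed, pressed against the stop; the stop gave less under the push than described, and the final check could not see the jar or all of the goggles, though no planned move took the arm near either.

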